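Try the tool-box lid, free its catch if it holds, and hold the lid open

TASK

The lid of the wooden cutting-tool box may or may not be caught by the slide catch on the front of the box. Before you touch the catch, give the lid a gentle tug up by its knob; if it is held, let go and slide the catch's thumb piece fully to the right (as you face the front of the box) to free it. Then raise the lid without letting it drop and finish while still holding it open at about 60 degrees, without shifting the things that lie to either side of the box.

Things in the scene. Friction and masses are not known exactly. Their poses are not given: they have to be found in the camera images.
- tool_box: Wooden finger-jointed box, fixed to the desk: 170 mm deep (its x), 240 mm wide (its y), 87 mm high, lid on top. Origin: centre of its underside, on the desk. Its -x face is the front (roughly toward the robot) with the catch; +y is the left end as one faces the front, z up.
- box_lid (a joint): Lid angle, rad: 0 shut, 1.05 = 60 degrees, hinge stop at 1.45, so it falls shut when let go. Wooden board 173 x 244 x 12 mm, 0.2 to 0.45 kg, top 99 mm above the desk when shut; its front edge rises as it opens. Held by the catch it gives 0.01 rad freely, then springs (4 N per mm) to 0.05 rad at most; the catch is harmed by pulls over 20 N.
- lid_hinge (a point): Middle of the hinge line (parallel to the box's y axis), on the box's back edge: at x = +88 mm, z = 87 mm in the box's frame.
- knob_grip (a point): Point on the axis of the turned dark wooden knob on the lid, 26 mm above the lid's top, where to grip it; shut, at x = -45, y = 0, z = 125 mm in the box's frame (133 mm in front of the hinge line, 38 mm above it). Knob: 26 mm thick from 14 to 34 mm above the lid, 39 mm high, neck 17 mm thick. Its z is the knob's axis; it turns with the lid.
- box_catch: Steel slide catch, middle of the box's front: ribbed thumb piece 14 mm wide (y), 18 high, standing 20 mm out; tongue hidden inside. Slides along the box's y from y = +12 mm (left, caught) to -12 mm (right, free), friction 2.5 N, stays where left. It starts near mid-slot, where its look does not tell whether it holds. Origin: its centre on the front face, x = -85, z = 64 mm in the box's frame.
- thumb_piece (a point): Centre of the thumb piece, 11 mm out from the front face of the box.
- lid_keeper: Sprung steel keeper plate, 22 x 14 x 8 mm, that hangs inside under the lid and is held by the catch's tongue; it is out of sight while the lid is shut. Origin: centre of its top face.
- tape_roll: Roll of brown packing tape lying flat, 96 mm across, 48 mm high; bystander. Origin under its centre.
- pin_tub: Clear tub of push pins, 55 mm across, 30 mm high; bystander. Origin under its centre.
- eraser: Eraser in a blue sleeve, 20 x 42 x 12 mm; bystander. Origin under its centre.
- pen: Pale pen, 142 mm long, lying; bystander. Origin under its centre.

How it is judged:
By the outcome, as a careful person would: the job done as asked, in the order asked, and still so for the second after the job is handed in, while the arm keeps its last pose, push and grip.
It also fails if it takes over 51 s, if anything falls off the work surface, if the arm or the gripper's body presses on something with over 40 N, if the wrist force passes 120 N, or if a joint passes its speed limit or range.

ROBOT

A 7-joint arm with a two-finger parallel gripper is mounted at the origin on a cart in front of the work surface, level with it; the furniture and walls round the work are solid. World frame = base frame: x ahead of the robot, y to its left, z up, the work surface at z = 0. Lengths are in m, angles in rad, forces in N, time in s.
With the tool pointing down it reaches from about 0.4 to 0.875 m from the base axis. Payload 19.3 kg.
Tool frame: the origin (TCP) lies midway between the tips of the shut fingers; the grasp point (between the pads) lies 19 mm behind it (bot.pinch_z is the distance from the TCP to the grasp point, in m); z points along the fingers, y is the line along which they close (so a half turn about z gives the same grasp; the last joint's range is limited). The gripper opens to 85 mm and grips with 20 to 120 N. Pads are 22 mm wide; open, the fingers measure 114 mm over their backs; the gripper's body (76 mm by 85 mm) begins 54 mm behind the grasp point. The pads swing forward as they close: fully open they stand 13 mm farther back than shut.
Start: joints at [1.279, 0.521, -0.036, 1.599, 0.021, 1.021, -0.113], TCP at [0.137, -0.61, 0.231] pointing down, gripper open.
Joint ranges: [-2.91, 2.91], [-0.3, 2.13], [-1.5, 1.42], [0.17, 2.43], [-1.26, 4.41], [0.16, 1.93], [-2.52, 2.52]. Speed limits (rad/s): [1.89, 1.89, 2.39, 2.39, 3.01, 3.01, 3.01].

INTERFACE

Orientations are given as [roll, pitch, yaw] about the fixed x, y, z axes, in that order (R = Rz(yaw) Ry(pitch) Rx(roll)).
In Python, from workcell import observe, viewer, bot gives the robot as it stands. The module is installed in compiled form; this text tells all that it offers.
- The arm moves only by the tool play_rows, never from a script. Its argument "motion" is a list of rows, each a list of 7 numbers: the shift along the tool's x, y, z in cm, then the turn, a rotation vector about the tool's x, y, z in rad, then the opening, from -1 (shut) to 1 (fully open), so that 0 is half open. A call has exactly 5 rows; each row is the pose to reach, as a shift and turn from the pose commanded when the call began, along the tool's axes at that moment; what a row does not reach only later rows make up. A row lasts 1/10 s, in which the tool goes at most 50 mm and 8.59 degrees, less where a joint would pass 70% of its speed; a pose out of reach is approached as far as the arm can. A call with a gripper value outside its range is refused whole. The fingers move at their own pace and stop on an object; "squeeze" is the grip in N (left out, the last holds). Time passes only in rows, so rows that repeat a pose let the fingers close, or fill a call up. It gives the time, the measured TCP pose, the force, the opening and the grip force at its end, in the units of the state.
- observe(): the state, without advancing time (a new reading comes with each control period).
- viewer.grab_frame(name): name is "scene" or "side" or "wrist"; returns (picture, depth): 400x640x3 uint8, red, green, blue; 400x640 float32, m along the optical axis (not along the pixel's ray), 0 where there is no reading.
- viewer.camera_info(name): a dict with "fx", "fy", "cx", "cy" (pixels), "k1" (the pictures are not rectified: a ray, as slopes to the right and down, at radius r is drawn at 1 + k1 r^2 times it, then the intrinsics apply), "R" (3x3) and "t" (3): a world point X has camera coordinates R X + t. Camera axes: x right, y down, z forward; pixel columns grow to the right and rows downward; lengths in m; the calibration is good to about 2 mm. A picture is of the moment at which its call begins: read the wrist's pose just before it. camera_info takes no time and is no camera call; for the wrist camera it gives the pose at the moment of the call.
- bot.job_done(): hands the job in; it is judged then, once.
The state is a dict: "clock": time; "qpos": joint angles; "qd": joint speeds; "joint_efforts": joint torques, N m; "position": TCP position; "tool_rot": TCP orientation; "force": force on the tool from outside, world axes, zero at the start; "moment": the same for the moment, N m; "grip_width": finger opening in m; "finger_force": force on a finger pad.
Only numpy, scipy, OpenCV 4.12 (cv2) and the standard library are available. Lean on these libraries where they do the work, as an engineer would, in place of code of your own. Each camera call takes 0.05 s, during which the arm holds its last target. There are 200 camera calls.

## Working session

There is one attempt and no reset: what is moved stays moved. The work goes in short steps, Python scripts to look and compute and a tool call to move; the robot and the scene stay as the last step left them, time stands still between calls to the robot, and variables do not carry over. Pictures are saved under pics/ and viewed, at most 10 in all, crops included, and the job is handed in when it is done.

Besides the shell and the picture viewer there is one more tool, called as name(argument=value, ...), one argument or row to a line, values as JSON. play_rows: Moves the arm, as the interface text tells. Its arguments: {"type":"object","properties":{"motion":{"type":"array"},"squeeze":{"type":"number"}},"required":["motion"]}

```bash
mkdir -p pics
cat > h.py <<'E'
import numpy as np, cv2
from workcell import observe, viewer, bot
from scipy.spatial.transform import Rotation as Ro
def cloud(name):
    ci=viewer.camera_info(name); im,d=viewer.grab_frame(name)
    v,u=np.mgrid[0:400,0:640]
    x=(u-ci['cx'])/ci['fx']; y=(v-ci['cy'])/ci['fy']
    xd,yd=x.copy(),y.copy()
    for _ in range(8):
        s=1+ci['k1']*(x*x+y*y); x=xd/s; y=yd/s
    P=np.stack([x*d,y*d,d],-1)
    W=(P-ci['t'])@np.array(ci['R'])
    W[d<=0]=np.nan
    return im,W
def save(n,im): cv2.imwrite('pics/'+n+'.png',im[:,:,::-1])
E
python3 - <<'E'
from h import *
s=observe(); print(s)
for n in('scene','side'):
    im,W=cloud(n); save(n+'0',im); np.save(n+'0.npy',W)
print(viewer.camera_info('scene'),viewer.camera_info('side')['t'])
E
```

```text
{'clock': 0.0, 'qpos': array([ 1.27883861,  0.52200886, -0.03632821,  1.59999429,  0.02120684,
        1.02106365, -0.1127967 ]), 'qd': array([-0.00071068,  0.00083274, -0.00020133, -0.00071488,  0.0006512 ,
       -0.0016178 ,  0.0019301 ]), 'joint_efforts': array([-2.24570875e-03, -9.27116776e+01,  1.97837390e+00, -3.69929731e+01,
        1.76861859e-02,  8.23345792e-03, -7.50287427e-05]), 'position': array([ 0.137359  , -0.60939037,  0.23073384]), 'tool_rot': array([-3.14050676e+00,  8.15536102e-05,  2.21755121e-01]), 'force': array([-0.19843157,  0.22694192, -0.26652704]), 'moment': array([-0.02832381,  0.06215489, -0.0403457 ]), 'finger_force': 0.0, 'grip_width': 0.0852373128790128}
{'fx': 383.02048892519446, 'fy': 383.02048892519446, 'cx': 319.79859773866286, 'cy': 193.76199517140378, 'k1': -0.08975689790537746, 'R': array([[-0.55935659, -0.82892617,  0.00127262],
       [-0.53465148,  0.35960694, -0.76474221],
       [ 0.63345719, -0.428444  , -0.64433511]]), 't': array([0.32681379, 0.3826083 , 0.61395974])} [0.48543765 0.26466347 0.63630744]
```

View pics/scene0.png

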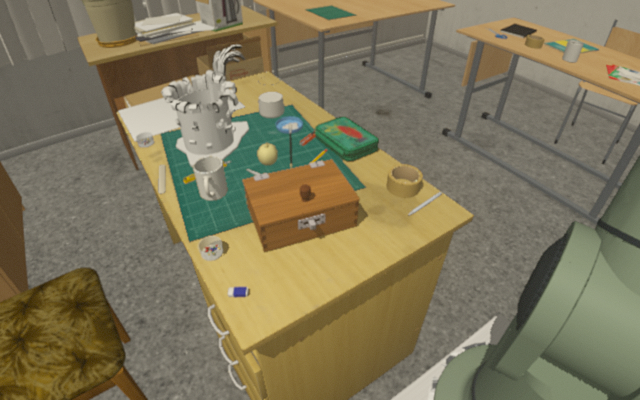

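View pics/side0.png

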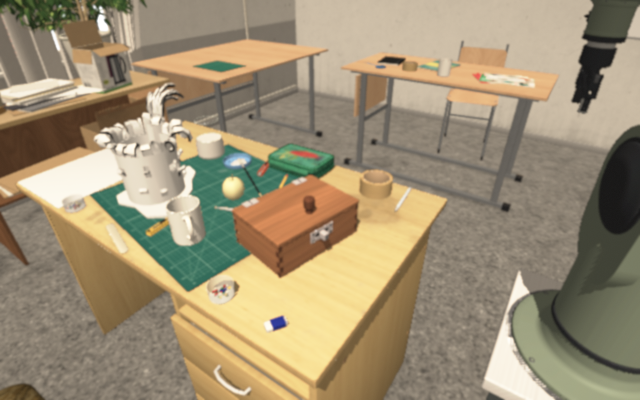

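The scene view shows the box with its knob at about (306,192) and catch at (312,222). The tub and eraser are to its left, and the tape and pen to its right. Next I fit the lid rectangle and the knob from depth.

Run:
```python
from h import *
Ws=[np.load(n+'0.npy') for n in('scene','side')]
for n,W,(u,v) in zip('ab',Ws,[(306,192),(309,203)]):
    print(W[v,u], 'catch',W[(222,233)[n=='b'],(312,322)[n=='b']])
    P=W.reshape(-1,3); k=W[v,u]
    m=(abs(P[:,2]-0.099)<.006)&(np.hypot(*(P[:,:2]-k[:2]).T)<.2)
    L=P[m]; r=cv2.minAreaRect(L[:,:2].astype(np.float32)); print(len(L),np.median(L[:,2]),r,cv2.boxPoints(r))
    m=(P[:,2]>.115)&(P[:,2]<.145)&(np.hypot(*(P[:,:2]-k[:2]).T)<.04); print('knob',m.sum(),P[m].mean(0),P[m].min(0),P[m].max(0))
for nm,(u,v) in dict(tub=(210,249),eraser=(239,292),tape=(405,180),pen=(425,204)).items(): print(nm,Ws[0][v,u])
```

```text
[0.56722262 0.04938688 0.13218881] catch [0.52789915 0.05964418 0.07493637]
4618 0.10021467692247371 ((0.6243498921394348, 0.03567490726709366), (0.24444803595542908, 0.17886567115783691), 77.15877532958984) [[ 0.5099895  -0.0636158 ]
 [ 0.6843817  -0.1033687 ]
 [ 0.7387103   0.13496561]
 [ 0.56431806  0.17471851]]
knob 131 [0.57421062 0.04846012 0.13148034] [0.5659757  0.03505803 0.11535038] [0.58952183 0.05857595 0.14143392]
[0.57151711 0.0542054  0.12896816] catch [0.53068349 0.06409253 0.07100738]
4400 0.09885545091317002 ((0.6222445368766785, 0.0348159521818161), (0.24483613669872284, 0.1771140992641449), 77.1947250366211) [[ 0.5087575  -0.06492982]
 [ 0.6814666  -0.10418508]
 [ 0.7357316   0.13456172]
 [ 0.5630225   0.17381698]]
knob 138 [0.57468249 0.04965407 0.12953796] [0.56500031 0.034367   0.11516232] [0.58981074 0.05884952 0.13835874]
tub [0.63971188 0.27462863 0.01206093]
eraser [0.48954585 0.26951908 0.01386223]
tape [ 0.58594776 -0.30124475  0.0015471 ]
pen [ 0.47274291 -0.26552708  0.00899423]
```

```bash
cat >> h.py <<'E'
YAW=-0.224
bx=np.array([np.cos(YAW),np.sin(YAW),0]); by=np.array([-np.sin(YAW),np.cos(YAW),0]); bz=np.array([0,0,1.])
KN=np.array([.578,.046,.125]); O=KN+.045*bx-.125*bz   # box origin
def box(p): return O+p[0]*bx+p[1]*by+p[2]*bz
def Rt(beta):  # tool z points beta deg below box +x, tool y = -box y
    b=np.radians(beta); z=np.cos(b)*bx-np.sin(b)*bz; return np.stack([np.cross(-by,z),-by,z],1)
def plan(pos,R):
    s=observe(); R0=Ro.from_euler('xyz',s['tool_rot']).as_matrix()
    d=R0.T@(np.array(pos)-s['position'])*100; w=Ro.from_matrix(R0.T@R).as_rotvec()
    print('shift cm',d.round(2),'rot',w.round(3),'deg',np.degrees(np.linalg.norm(w)).round(1))
def st():
    s=observe(); print('t',s['clock'],'p',s['position'].round(4),'r',s['tool_rot'].round(3),'F',s['force'].round(1),'w',round(s['grip_width'],4),'ff',round(s['finger_force'],1),'q',s['qpos'].round(2))
    R0=Ro.from_euler('xyz',s['tool_rot']).as_matrix(); g=s['position']-.019*R0[:,2]
    print('grasp in box',((g-O)@np.stack([bx,by,bz],1)).round(4),'beta',np.degrees(np.arctan2(-R0[2,2],R0[:,2]@bx)).round(1))
E
python3 - <<'E'
from h import *
R=Rt(70); print(R.round(2)); 
plan(KN+R[:,2]*(.021-.09),R)
E
```

```text
[[ 0.92 -0.22  0.33]
 [-0.21 -0.98 -0.08]
 [ 0.34 -0.   -0.94]]
shift cm [ 55.27 -55.26   4.15] rot [-0.079  0.344  0.441] deg 32.3
```

play_rows(
  motion=[
    [2.5,-2.5,0,0,0,0,1],
    [5,-5,0,0,0,0,1],
    [8,-8,0,0,0,0,1],
    [11,-11,0,0,0,0,1],
    [14,-14,0,0,0,0,1],
  ],
)

```text
clock: 0.6
position: [0.2438, -0.4407, 0.2311]
tool_rot: [-3.141, 0.0, 0.222]
force: [0.9, -0.4, -0.2]
grip_width: 0.0854
finger_force: 0.0
```

play_rows(
  motion=[
    [3,-3,0,0,0,0,1],
    [6,-6,0,0,0,0,1],
    [9,-9,0,0,0,0,1],
    [12,-12,0,0,0,0,1],
    [15,-15,0,0,0,0,1],
  ],
)

```text
clock: 1.1
position: [0.3571, -0.2614, 0.2313]
tool_rot: [-3.142, 0.0, 0.222]
force: [1.1, -1.0, 0.4]
grip_width: 0.0857
finger_force: 0.0
```

Run:
```python
from h import *
st(); R=Rt(70); plan(KN+R[:,2]*(.021-.09),R)
```

```text
t 1.1 p [ 0.3571 -0.2614  0.2313] r [-3.142  0.     0.222] F [ 1.1 -1.   0.4] w 0.0857 ff 0.0 q [ 0.67  0.24 -0.2   2.05  0.06  0.86 -0.92]
grasp in box [-0.1921 -0.3488  0.2503] beta 90.0
shift cm [ 26.18 -26.15   4.14] rot [-0.078  0.343  0.441] deg 32.3
```

play_rows(
  motion=[
    [3,-3,0,0,0,0.05,1],
    [6,-6,0,0,0,0.15,1],
    [9,-9,0,0,0,0.25,1],
    [12,-12,0,0,0,0.35,1],
    [15,-15,0,0,0,0.446,1],
  ],
)

```text
clock: 1.6
position: [0.4705, -0.0821, 0.2313]
tool_rot: [3.141, 0.0, -0.228]
force: [0.8, -0.4, -0.2]
grip_width: 0.0856
finger_force: 0.0
```

Run:
```python
from h import *
st(); R=Rt(70); plan(KN+R[:,2]*(.021-.09),R)
```

```text
t 1.6 p [ 0.4705 -0.0821  0.2313] r [ 3.141  0.    -0.228] F [ 0.8 -0.4 -0.2] w 0.0856 ff 0.0 q [ 0.24  0.3  -0.23  1.97  0.09  0.89 -1.84]
grasp in box [-0.1214 -0.1488  0.2503] beta 90.0
shift cm [  5.21 -14.9    4.14] rot [ 0.001  0.349 -0.004] deg 20.0
```

play_rows(
  motion=[
    [0.6,-3,0,0,0.03,0,1],
    [2,-6,0,0,0.12,0,1],
    [3.2,-9,1,0,0.2,0,1],
    [4.2,-12,2,0,0.28,0,1],
    [5.2,-14.8,2.5,0,0.35,0,1],
  ],
)

```text
clock: 2.1
position: [0.5535, 0.0504, 0.2057]
tool_rot: [-3.14, -0.352, -0.224]
force: [1.0, -1.6, -0.6]
grip_width: 0.0854
finger_force: 0.0
```

Run:
```python
from h import *
st(); im,W=cloud('wrist'); save('w1',im); np.save('w1.npy',W); st()
R=Rt(70); plan(KN+R[:,2]*.021,R)
P=W.reshape(-1,3); 
near=(np.hypot(*(P[:,:2]-KN[:2]).T)<.045)
for lo,hi in((.112,.135),(.128,.15)):
    m=near&(P[:,2]>lo)&(P[:,2]<hi); Q=(P[m]-O)@np.stack([bx,by,bz],1); print(m.sum(),Q.min(0).round(4),Q.max(0).round(4),np.median(Q,0).round(4))
```

```text
t 2.1 p [0.5535 0.0504 0.2057] r [-3.14  -0.352 -0.224] F [ 1.  -1.6 -0.6] w 0.0854 ff 0.0 q [-0.2   0.31 -0.12  2.09  0.47  0.48 -2.5 ]
grasp in box [-0.0764 -0.0012  0.2235] beta 69.8
t 2.15 p [0.5541 0.0573 0.2049] r [-3.138 -0.355 -0.218] F [ 0.6  6.7 -2. ] w 0.0852 ff 0.0 q [-0.22  0.32 -0.12  2.09  0.48  0.48 -2.51]
grasp in box [-0.0774  0.0056  0.2227] beta 69.6
shift cm [-0.38  0.63 10.48] rot [-0.006 -0.006  0.005] deg 0.6
274 [-0.0534 -0.0138  0.1299] [-0.0286  0.011   0.135 ] [-0.0409 -0.0007  0.1338]
954 [-0.0534 -0.0138  0.1299] [-0.0286  0.011   0.1388] [-0.0413 -0.0014  0.1358]
```

View pics/w1.png

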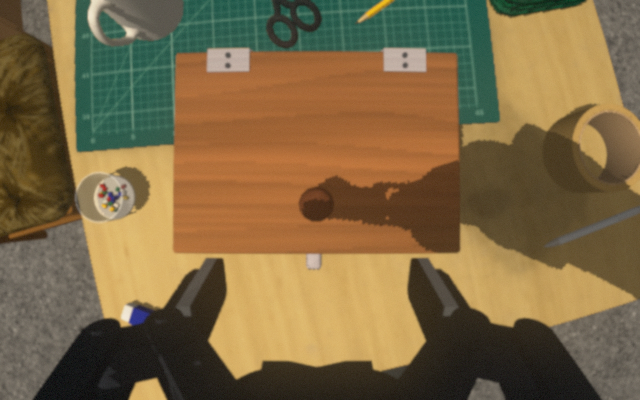

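The wrist view shows the knob at (316,203), the thumb piece at (314,261) near mid-slot, and the lid square to the image. Joint 7 is almost at its limit, so I will give the tool a half turn, which is the same grasp, in the other direction.

play_rows(
  motion=[
    [0,0,-1,0,-0.1,0,1],
    [0,0,-2,0,-0.2,0,1],
    [0,0,-3,0,-0.3,0,1],
    [0,0,-3,0,-0.35,0,1],
    [0,0,-3,0,-0.35,0,1],
  ],
)

```text
clock: 2.65
position: [0.5442, 0.0507, 0.2341]
tool_rot: [-3.141, 0.002, -0.226]
force: [0.4, -0.7, 0.1]
grip_width: 0.0853
finger_force: 0.0
```

play_rows(
  motion=[
    [0,0,0,0,0,-0.14,1],
    [0,0,0,0,0,-0.28,1],
    [0,0,0,0,0,-0.42,1],
    [0,0,0,0,0,-0.56,1],
    [0,0,0,0,0,-0.7,1],
  ],
)

```text
clock: 3.15
position: [0.5429, 0.0515, 0.2342]
tool_rot: [3.141, -0.001, 0.482]
force: [0.2, -0.9, 0.1]
grip_width: 0.0854
finger_force: 0.0
```

play_rows(
  motion=[
    [0,0,0,0,0,-0.14,1],
    [0,0,0,0,0,-0.28,1],
    [0,0,0,0,0,-0.42,1],
    [0,0,0,0,0,-0.56,1],
    [0,0,0,0,0,-0.7,1],
  ],
)

```text
clock: 3.65
position: [0.5429, 0.0515, 0.2341]
tool_rot: [3.141, 0.0, 1.182]
force: [0.1, -0.5, 0.2]
grip_width: 0.0856
finger_force: 0.0
```

```bash
cat >> h.py <<'E'
F=np.diag([-1.,-1,1])
E
python3 - <<'E'
from h import *
st(); R=Rt(70)@F; plan(KN+R[:,2]*(.021-.09),R)
E
```

```text
t 3.65 p [0.5429 0.0515 0.2341] r [3.141 0.    1.182] F [ 0.1 -0.5  0.2] w 0.0856 ff 0.0 q [ 0.23  0.44 -0.58  1.79  0.29  1.   -0.86]
grasp in box [-0.0805 -0.0024  0.2531] beta 89.9
shift cm [0.43 1.12 4.43] rot [-0.302 -0.255 -1.716] deg 100.9
```

play_rows(
  motion=[
    [0,0,0,0,0,-0.14,1],
    [0,0,0,0,0,-0.28,1],
    [0,0,0,0,0,-0.42,1],
    [0,0,0,0,0,-0.56,1],
    [0,0,0,0,0,-0.7,1],
  ],
)

```text
clock: 4.15
position: [0.5429, 0.0515, 0.2342]
tool_rot: [3.141, 0.001, 1.882]
force: [-0.5, 0.3, -0.1]
grip_width: 0.0856
finger_force: 0.0
```

play_rows(
  motion=[
    [0,0,0,0,0,-0.14,1],
    [0,0,0,0,0,-0.28,1],
    [0,0,0,0,0,-0.42,1],
    [0,0,0,0,0,-0.56,1],
    [0,0,0,0,0,-0.7,1],
  ],
)

```text
clock: 4.65
position: [0.5429, 0.0516, 0.2341]
tool_rot: [-3.142, 0.001, 2.583]
force: [-0.9, 0.0, -0.3]
grip_width: 0.0855
finger_force: 0.0
```

play_rows(
  motion=[
    [0,0,0,0,0,-0.14,1],
    [0,0,0,0,0,-0.28,1],
    [0,0,0,0,0,-0.335,1],
    [0,0,0,0,0,-0.335,1],
    [0,0,0,0,0,-0.335,1],
  ],
)

```text
clock: 5.15
position: [0.5432, 0.0515, 0.2343]
tool_rot: [-3.141, 0.0, 2.909]
force: [1.1, 0.2, -0.2]
grip_width: 0.0851
finger_force: 0.0
```

Run:
```python
from h import *
st(); R=Rt(70)@F; plan(KN+R[:,2]*(.021-.09),R)
```

```text
t 5.15 p [0.5432 0.0515 0.2343] r [-3.141  0.     2.909] F [ 1.1  0.2 -0.2] w 0.0851 ff 0.0 q [ 0.49  0.56 -0.99  1.77  0.52  1.1   0.66]
grasp in box [-0.0802 -0.0024  0.2533] beta 90.0
shift cm [-1.15  0.25  4.44] rot [-0.002 -0.349 -0.008] deg 20.0
```

play_rows(
  motion=[
    [-0.3,0,0.5,0,-0.1,0,1],
    [-0.6,0,1.5,0,-0.2,0,1],
    [-1,0.2,2.2,0,-0.3,0,1],
    [-1.1,0.2,2.5,0,-0.35,-0.008,1],
    [-1.1,0.2,2.5,0,-0.35,-0.008,1],
  ],
)

```text
clock: 5.65
position: [0.5534, 0.0512, 0.2093]
tool_rot: [-3.139, 0.351, 2.92]
force: [0.5, -0.2, 0.3]
grip_width: 0.0853
finger_force: 0.0
```

Run:
```python
from h import *
st(); im,W=cloud('wrist'); save('w2',im); np.save('w2.npy',W); st()
R=Rt(70)@F; plan(KN+R[:,2]*.021,R)
P=W.reshape(-1,3); B=np.stack([bx,by,bz],1)
Q=(P-O)@B
for lo,hi in((.115,.134),(.134,.15)):
    m=(np.hypot(Q[:,0]+.045,Q[:,1])<.035)&(Q[:,2]>lo)&(Q[:,2]<hi)
    if m.sum(): print(m.sum(),Q[m].min(0).round(4),Q[m].max(0).round(4),np.median(Q[m],0).round(4))
m=(abs(Q[:,2]-.099)<.005)&(abs(Q[:,0])<.12)&(abs(Q[:,1])<.15); print(cv2.minAreaRect(Q[m][:,:2].astype(np.float32)),np.median(Q[m][:,2]), Q[m].min(0),Q[m].max(0))
```

```text
t 5.65 p [0.5534 0.0512 0.2093] r [-3.139  0.351  2.92 ] F [ 0.5 -0.2  0.3] w 0.0853 ff 0.0 q [ 0.39  0.42 -0.87  2.05  0.87  0.7   0.3 ]
grasp in box [-0.0767 -0.0003  0.2272] beta 69.9
t 5.7 p [0.5542 0.0511 0.2097] r [-3.14   0.35   2.919] F [0.1 0.1 0.4] w 0.0858 ff 0.0 q [ 0.39  0.42 -0.87  2.05  0.87  0.7   0.31]
grasp in box [-0.0759 -0.0003  0.2276] beta 70.0
shift cm [ 0.61  0.05 10.89] rot [-0.001  0.001  0.002] deg 0.1
577 [-0.0554 -0.0141  0.115 ] [-0.0336  0.011   0.134 ] [-0.0525 -0.0012  0.1267]
588 [-0.0549 -0.0129  0.134 ] [-0.0314  0.0099  0.138 ] [-0.044  -0.0012  0.136 ]
((0.0033632665872573853, -0.001320570707321167), (0.1757686734199524, 0.24353107810020447), 0.07447030395269394) 0.09801773086933636 [-0.08461948 -0.12313896  0.09400234] [0.09135834 0.12053422 0.1039764 ]
```

View pics/w2.png

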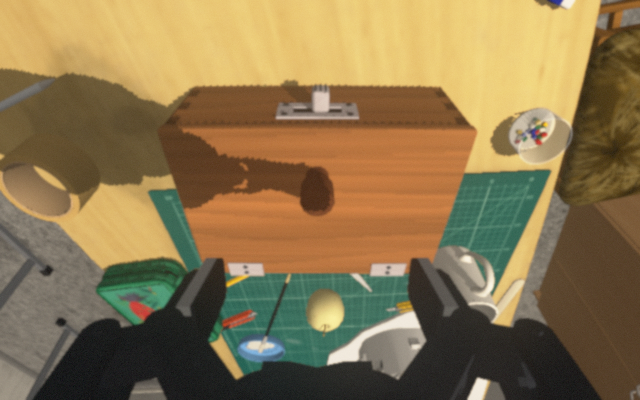

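The wrist view shows the knob at (317,190), centred between the fingers, and the thumb piece at (320,98). The knob is about 1.5 mm off my model. I'll descend and grip it lightly.

play_rows(
  motion=[
    [0.3,-0.1,1,0,0,0,1],
    [0.5,-0.1,2.5,0,0,0,1],
    [0.5,-0.1,4.5,0,0,0,1],
    [0.5,-0.1,6.5,0,0,0,1],
    [0.5,-0.1,8,0,0,0,1],
  ],
)

```text
clock: 6.2
position: [0.5774, 0.0442, 0.1316]
tool_rot: [-3.14, 0.349, 2.917]
force: [0.8, -1.0, 0.1]
grip_width: 0.0854
finger_force: 0.0
```

play_rows(
  motion=[
    [0,0,0.7,0,0,0,1],
    [0,0,1.4,0,0,0,1],
    [0,0,2.1,0,0,0,1],
    [0,0,2.7,0,0,0,1],
    [0,0,2.7,0,0,0,1],
  ],
)

```text
clock: 6.7
position: [0.5856, 0.0424, 0.1068]
tool_rot: [-3.14, 0.349, 2.919]
force: [-0.1, 0.4, -0.0]
grip_width: 0.0853
finger_force: 0.0
```

```bash
sed -i 's/^O=/O=/; s/KN+.045\*bx-.125\*bz /KN+.0465*bx-.0015*by-.125*bz /' h.py
python3 - <<'E'
from h import *
st(); R=Rt(70)@F; plan(box([-.045,0,.125])+R[:,2]*.019,R)
im,W=cloud('wrist'); save('w3',im)
E
```

```text
t 6.7 p [0.5856 0.0424 0.1068] r [-3.14   0.349  2.919] F [-0.1  0.4 -0. ] w 0.0853 ff 0.0 q [ 0.26  0.61 -0.69  2.06  1.19  0.59  0.04]
grasp in box [-0.0448 -0.0003  0.1247] beta 70.0
shift cm [ 0.01  0.03 -0.04] rot [-0.001  0.     0.001] deg 0.1
```

View pics/w3.png

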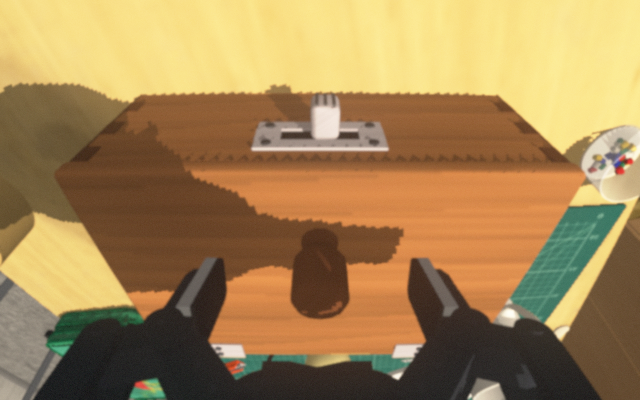

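The knob is centred between the open fingers, around (320,275). Closing now.

play_rows(
  motion=[
    [0,0,0,0,0,0,-0.1],
    [0,0,0,0,0,0,-0.3],
    [0,0,0,0,0,0,-0.6],
    [0,0,0,0,0,0,-0.8],
    [0,0,0,0,0,0,-1],
  ],
  squeeze=30,
)

```text
clock: 7.25
position: [0.5858, 0.0437, 0.1077]
tool_rot: [3.141, 0.351, 2.92]
force: [-1.0, 5.3, 3.8]
grip_width: 0.024
finger_force: 29.4
```

play_rows(
  motion=[
    [0,0,0,0,0,0,-1],
    [0,0,0,0,0,0,-1],
    [0,0,0,0,0,0,-1],
    [0,0,0,0,0,0,-1],
    [0,0,0,0,0,0,-1],
  ],
)

```text
clock: 7.75
position: [0.5859, 0.0437, 0.1077]
tool_rot: [3.141, 0.351, 2.92]
force: [-1.3, 5.2, 4.6]
grip_width: 0.0245
finger_force: 29.5
```

Run:
```python
from h import *
st()
```

```text
t 7.75 p [0.5859 0.0437 0.1077] r [3.141 0.351 2.92 ] F [-1.3  5.2  4.6] w 0.0245 ff 29.5 q [ 0.26  0.61 -0.69  2.06  1.19  0.59  0.04]
grasp in box [-0.0449  0.001   0.1255] beta 69.9
```

play_rows(
  motion=[
    [-0.03,0,-0.09,0,0,0,-1],
    [-0.07,0,-0.19,0,0,0,-1],
    [-0.1,0,-0.28,0,0,0,-1],
    [-0.1,0,-0.28,0,0,0,-1],
    [-0.1,0,-0.28,0,0,0,-1],
  ],
)

```text
clock: 8.25
position: [0.5864, 0.0435, 0.1103]
tool_rot: [3.141, 0.351, 2.919]
force: [12.8, 4.9, -12.5]
grip_width: 0.0245
finger_force: 30.6
```

Run:
```python
from h import *
st()
```

```text
t 8.25 p [0.5864 0.0435 0.1103] r [3.141 0.351 2.919] F [ 12.8   4.9 -12.5] w 0.0245 ff 30.6 q [ 0.26  0.6  -0.7   2.06  1.18  0.59  0.05]
grasp in box [-0.0442  0.001   0.1282] beta 69.9
```

play_rows(
  motion=[
    [-0.05,0,0,0,0,0,-1],
    [-0.1,0,-0.01,0,0,0,-1],
    [-0.17,0,-0.02,0,0,0,-1],
    [-0.17,0,-0.02,0,0,0,-1],
    [-0.17,0,-0.02,0,0,0,-1],
  ],
)

```text
clock: 8.75
position: [0.5866, 0.0435, 0.1104]
tool_rot: [3.141, 0.349, 2.92]
force: [1.3, 7.5, -9.5]
grip_width: 0.0244
finger_force: 31.1
```

Run:
```python
from h import *
st()
```

```text
t 8.75 p [0.5866 0.0435 0.1104] r [3.141 0.349 2.92 ] F [ 1.3  7.5 -9.5] w 0.0244 ff 31.1 q [ 0.26  0.6  -0.7   2.06  1.17  0.59  0.06]
grasp in box [-0.0441  0.0009  0.1283] beta 70.0
```

The lid rose only about 2.8 mm and held at about 9 N, well above what its weight would give, so it is caught. I'll lower it, let go and retreat.

play_rows(
  motion=[
    [0.08,0,0.1,0,0,0,-1],
    [0.17,0,0.2,0,0,0,-1],
    [0.25,0,0.27,0,0,0,-1],
    [0.25,0,0.27,0,0,0,-0.4],
    [0.25,0,0.27,0,0,0,0.6],
  ],
)

```text
clock: 9.25
position: [0.5856, 0.0425, 0.1076]
tool_rot: [-3.14, 0.35, 2.919]
force: [-0.2, 0.3, 0.3]
grip_width: 0.0385
finger_force: 0.0
```

play_rows(
  motion=[
    [0,0,0,0,0,0,0.6],
    [0,0,-1,0,0,0,0.6],
    [0,0,-3,0,0,0,0.6],
    [0,0,-5,0,0,0,0.6],
    [0,0,-7,0,0,0,0.6],
  ],
)

```text
clock: 9.75
position: [0.5617, 0.048, 0.1746]
tool_rot: [-3.14, 0.35, 2.919]
force: [0.5, 0.5, -0.2]
grip_width: 0.0686
finger_force: 0.0
```

Run:
```python
from h import *
st(); R=Rt(70)@F
plan(box([-.131,.036,.143]),R); plan(box([-.100,.036,.058]),R)
```

```text
t 9.75 p [0.5617 0.048  0.1746] r [-3.14   0.35   2.919] F [ 0.5  0.5 -0.2] w 0.0686 ff 0.0 q [ 0.34  0.48 -0.8   2.07  0.98  0.65  0.21]
grasp in box [-6.940e-02 -1.000e-04  1.924e-01] beta 70.0
shift cm [7.48 3.63 0.63] rot [-0.001  0.001  0.002] deg 0.1
shift cm [7.48 3.64 9.67] rot [-0.001  0.001  0.002] deg 0.1
```

play_rows(
  motion=[
    [1.5,0.5,0,0,0,0,-1],
    [3,1.5,0,0,0,0,-1],
    [5,2.5,0.2,0,0,0,-1],
    [7,3.5,0.5,0,0,0,-1],
    [7.5,3.6,0.6,0,0,0,-1],
  ],
)

```text
clock: 10.25
position: [0.5021, 0.0994, 0.142]
tool_rot: [-3.14, 0.35, 2.922]
force: [1.0, -0.4, -0.4]
grip_width: 0.0004
finger_force: 0.0
```

Run:
```python
from h import *
st(); R=Rt(70)@F
plan(box([-.100,.036,.058]),R)
im,W=cloud('wrist'); save('w4',im); B=np.stack([bx,by,bz],1); Q=(W-O)@B
m=(Q[...,0]<-.09)&(Q[...,0]>-.11)&(abs(Q[...,1])<.03)&(Q[...,2]>.05)&(Q[...,2]<.08)
if m.sum(): print(m.sum(),Q[m].min(0).round(4),Q[m].max(0).round(4),np.percentile(Q[m],[5,50,95],axis=0).round(4))
```

```text
t 10.25 p [0.5021 0.0994 0.142 ] r [-3.14   0.35   2.922] F [ 1.  -0.4 -0.4] w 0.0004 ff 0.0 q [ 0.16  0.46 -0.77  2.21  1.12  0.62 -0.11]
grasp in box [-0.1389  0.0367  0.1598] beta 70.0
shift cm [-0.16 -0.07  9.  ] rot [-0.     0.001  0.004] deg 0.2
525 [-0.1052 -0.0048  0.0555] [-0.09    0.0096  0.073 ] [[-0.1044 -0.0032  0.0581]
 [-0.1015  0.0033  0.0698]
 [-0.0915  0.0093  0.0725]]
```

View pics/w4.png

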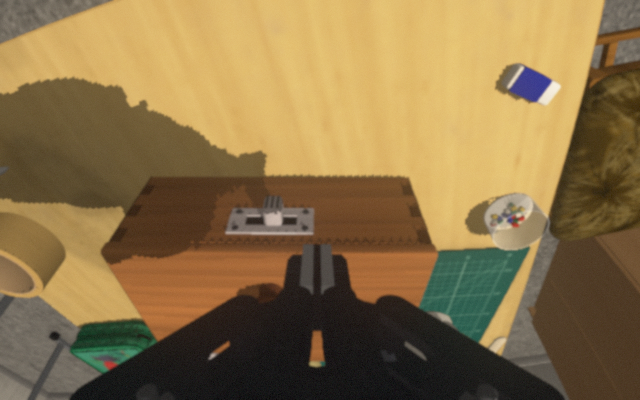

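The view shows the shut fingers, tips near (317,250), to the left of the thumb piece at (272,210). The thumb spans y −5 to +9.6 mm. I'll descend beside it and push right.

play_rows(
  motion=[
    [-0.2,0,1.5,0,0,0,-1],
    [-0.2,0,4,0,0,0,-1],
    [-0.2,0,6.5,0,0,0,-1],
    [-0.2,0,8.5,0,0,0,-1],
    [-0.2,0,9,0,0,0,-1],
  ],
)

```text
clock: 10.8
position: [0.5358, 0.0897, 0.0569]
tool_rot: [-3.139, 0.349, 2.918]
force: [-0.1, -0.1, -0.2]
grip_width: -0.0003
finger_force: 0.0
```

Run:
```python
from h import *
st(); R=Rt(70)@F
plan(box([-.100,.0095,.058]),R)
```

```text
t 10.8 p [0.5358 0.0897 0.0569] r [-3.139  0.349  2.918] F [-0.1 -0.1 -0.2] w -0.0003 ff 0.0 q [ 0.09  0.66 -0.64  2.18  1.45  0.58 -0.36]
grasp in box [-0.1038  0.0348  0.0747] beta 70.0
shift cm [ 0.22 -2.52 -0.19] rot [-0.002 -0.     0.   ] deg 0.1
```

play_rows(
  motion=[
    [0.2,-0.2,-0.1,0,0,0,-1],
    [0.2,-0.6,-0.1,0,0,0,-1],
    [0.2,-1.1,-0.1,0,0,0,-1],
    [0.2,-1.6,-0.1,0,0,0,-1],
    [0.2,-2.0,-0.1,0,0,0,-1],
  ],
)

```text
clock: 11.3
position: [0.5291, 0.0715, 0.059]
tool_rot: [-3.141, 0.351, 2.919]
force: [1.0, 1.8, 3.0]
grip_width: 0.0001
finger_force: 1.3
```

play_rows(
  motion=[
    [0,-0.2,0,0,0,0,-1],
    [0,-0.4,0,0,0,0,-1],
    [0,-0.5,0,0,0,0,-1],
    [0,-0.6,0,0,0,0,-1],
    [0,-0.6,0,0,0,0,-1],
  ],
)

```text
clock: 11.8
position: [0.5276, 0.0659, 0.0584]
tool_rot: [-3.14, 0.35, 2.919]
force: [1.2, 2.3, 1.2]
grip_width: -0.0001
finger_force: 0.9
```

Run:
```python
from h import *
st()
```

```text
t 11.8 p [0.5276 0.0659 0.0584] r [-3.14   0.35   2.919] F [1.2 2.3 1.2] w -0.0001 ff 0.9 q [ 0.13  0.64 -0.63  2.21  1.49  0.54 -0.37]
grasp in box [-0.1066  0.0097  0.0762] beta 69.9
```

play_rows(
  motion=[
    [0,-0.1,0,0,0,0,-1],
    [0,-0.2,0,0,0,0,-1],
    [0,-0.3,0,0,0,0,-1],
    [0,-0.3,0,0,0,0,-1],
    [0,-0.3,0,0,0,0,-1],
  ],
)

```text
clock: 12.3
position: [0.5273, 0.0652, 0.0586]
tool_rot: [3.14, 0.35, 2.921]
force: [4.2, 11.2, -1.5]
grip_width: -0.0004
finger_force: 6.1
```

play_rows(
  motion=[
    [0,-0.1,0,0,0,0,-1],
    [0,-0.2,0,0,0,0,-1],
    [0,-0.2,0,0,0,0,-1],
    [0,-0.2,0,0,0,0,-1],
    [0,-0.2,0,0,0,0,-1],
  ],
)

```text
clock: 12.8
position: [0.5271, 0.0648, 0.0587]
tool_rot: [3.137, 0.35, 2.922]
force: [7.1, 18.6, -5.5]
grip_width: -0.0005
finger_force: 9.7
```

Run:
```python
from h import *
st()
```

```text
t 12.8 p [0.5271 0.0648 0.0587] r [3.137 0.35  2.922] F [ 7.1 18.6 -5.5] w -0.0005 ff 9.7 q [ 0.14  0.64 -0.63  2.22  1.49  0.54 -0.37]
grasp in box [-0.1068  0.0084  0.0766] beta 70.0
```

The push hit the end stop: no further travel, with force rising. Backing off, up, and back to the knob.

play_rows(
  motion=[
    [0.1,0.6,0,0,0,0,-1],
    [0.2,1.5,0,0,0,0,-1],
    [0.3,2,-1.5,0,0,0,-1],
    [0.3,2,-4,0,0,0,-1],
    [0.3,2,-7,0,0,0,-1],
  ],
)

```text
clock: 13.3
position: [0.5037, 0.0868, 0.1229]
tool_rot: [-3.139, 0.348, 2.92]
force: [0.6, -0.2, -0.5]
grip_width: -0.0
finger_force: 0.0
```

play_rows(
  motion=[
    [0,0,-2,0,0,0,-1],
    [0,0,-4,0,0,0,-0.5],
    [0,0,-5,0,0,0,0.6],
    [0,0,-5,0,0,0,0.6],
    [0,0,-5,0,0,0,0.6],
  ],
)

```text
clock: 13.8
position: [0.488, 0.0901, 0.1697]
tool_rot: [-3.14, 0.35, 2.919]
force: [-1.0, -0.1, -0.2]
grip_width: 0.0584
finger_force: 0.0
```

Run:
```python
from h import *
st()
im,W=cloud('wrist'); B=np.stack([bx,by,bz],1); Q=(W-O)@B
m=(Q[...,0]<-.09)&(Q[...,0]>-.11)&(abs(Q[...,1])<.03)&(Q[...,2]>.05)&(Q[...,2]<.08)
if m.sum(): print(m.sum(),Q[m].min(0).round(4),Q[m].max(0).round(4),np.percentile(Q[m],[5,50,95],axis=0).round(4))
R=Rt(70)@F; 
plan(box([-.045,0,.125])+R[:,2]*(.019-.07),R)
plan(box([-.045,0,.125])+R[:,2]*.019,R)
```

```text
t 13.8 p [0.488  0.0901 0.1697] r [-3.14   0.35   2.919] F [-1.  -0.1 -0.2] w 0.0584 ff 0.0 q [ 0.21  0.38 -0.79  2.22  1.    0.61  0.  ]
grasp in box [-0.1506  0.0246  0.1876] beta 70.0
415 [-0.1051 -0.0191  0.0556] [-0.09   -0.0048  0.0731] [[-0.1043 -0.0179  0.0579]
 [-0.1014 -0.0113  0.0698]
 [-0.0916 -0.0051  0.0725]]
shift cm [-7.8  -2.46  2.47] rot [-0.002  0.     0.001] deg 0.1
shift cm [-7.79 -2.45  9.47] rot [-0.002  0.     0.001] deg 0.1
```

The thumb centre is now at y = −12 mm, so the catch is fully right. Back to the knob.

play_rows(
  motion=[
    [-1.5,-0.4,0,0,0,0,0.6],
    [-3.5,-1,0,0,0,0,0.6],
    [-5.5,-1.8,0.5,0,0,0,0.6],
    [-7.2,-2.3,1.5,0,0,0,0.6],
    [-7.8,-2.4,2.4,0,0,0,0.6],
  ],
)

```text
clock: 14.35
position: [0.5632, 0.0478, 0.1733]
tool_rot: [-3.14, 0.349, 2.917]
force: [-0.1, -0.1, -0.5]
grip_width: 0.0682
finger_force: 0.0
```

play_rows(
  motion=[
    [0,0,1.5,0,0,0,0.6],
    [0,0,3.5,0,0,0,0.6],
    [0,0,5.5,0,0,0,0.6],
    [0,0,6.8,0,0,0,0.6],
    [0,0,7,0,0,0,0.6],
  ],
)

```text
clock: 14.85
position: [0.5845, 0.0441, 0.1061]
tool_rot: [-3.139, 0.347, 2.92]
force: [0.3, 0.1, 0.5]
grip_width: 0.0684
finger_force: 0.0
```

Run:
```python
from h import *
st(); R=Rt(70)@F
plan(box([-.045,0.001,.125])+R[:,2]*.019,R)
```

```text
t 14.85 p [0.5845 0.0441 0.1061] r [-3.139  0.347  2.92 ] F [0.3 0.1 0.5] w 0.0684 ff 0.0 q [ 0.23  0.6  -0.66  2.06  1.17  0.57  0.05]
grasp in box [-0.0462  0.0011  0.124 ] beta 70.1
shift cm [-0.15 -0.   -0.06] rot [-0.001 -0.002  0.002] deg 0.2
```

play_rows(
  motion=[
    [-0.1,0,-0.1,0,0,0,0.2],
    [-0.1,0,-0.1,0,0,0,-0.3],
    [-0.1,0,-0.1,0,0,0,-0.6],
    [-0.1,0,-0.1,0,0,0,-1],
    [-0.1,0,-0.1,0,0,0,-1],
  ],
  squeeze=50,
)

```text
clock: 15.35
position: [0.5862, 0.0437, 0.1107]
tool_rot: [-3.14, 0.351, 2.919]
force: [-4.0, 1.1, 7.3]
grip_width: 0.0238
finger_force: 48.5
```

play_rows(
  motion=[
    [0,0,0,0,0,0,-1],
    [0,0,0,0,0,0,-1],
    [0,0,0,0,0,0,-1],
    [0,0,0,0,0,0,-1],
    [0,0,0,0,0,0,-1],
  ],
)

```text
clock: 15.85
position: [0.5862, 0.0436, 0.1107]
tool_rot: [-3.14, 0.351, 2.919]
force: [-4.7, -0.2, 7.5]
grip_width: 0.0236
finger_force: 48.5
```

```bash
cat >> h.py <<'E'
H=np.array([.088,0,.087])
def arc(step,n=5):  # step rad per row, tool frame shifts about the hinge
    s=observe(); R0=Ro.from_euler('xyz',s['tool_rot']).as_matrix(); r=s['position']-box(H); r=r-(r@by)*by
    for i in range(1,n+1):
        A=Ro.from_rotvec(by*step*i); print((R0.T@(A.apply(r)-r)*100).round(2),(R0.T@(by*step*i)).round(3))
E
python3 - <<'E'
from h import *
st(); arc(.042)
E
```

```text
t 15.85 p [0.5862 0.0436 0.1107] r [-3.14   0.351  2.919] F [-4.7 -0.2  7.5] w 0.0236 ff 48.5 q [ 0.23  0.59 -0.66  2.06  1.16  0.57  0.06]
grasp in box [-0.0445  0.001   0.1285] beta 69.9
[-0.28 -0.   -0.46] [-0.     0.042 -0.   ]
[-0.59 -0.   -0.9 ] [-0.     0.084 -0.   ]
[-0.91 -0.   -1.33] [-0.     0.126 -0.   ]
[-1.25 -0.   -1.75] [-0.     0.168 -0.   ]
[-1.61 -0.   -2.15] [-0.    0.21 -0.  ]
```

play_rows(
  motion=[
    [-0.28,0,-0.46,0,0.042,0,-1],
    [-0.59,0,-0.9,0,0.084,0,-1],
    [-0.91,0,-1.33,0,0.126,0,-1],
    [-1.25,0,-1.75,0,0.168,0,-1],
    [-1.61,0,-2.15,0,0.21,0,-1],
  ],
)

```text
clock: 16.35
position: [0.5934, 0.042, 0.1362]
tool_rot: [-3.141, 0.138, 2.919]
force: [3.6, -1.4, -2.8]
grip_width: 0.0237
finger_force: 51.0
```

Run:
```python
from h import *
st(); arc(.042)
im,W=cloud('side'); save('s5',im[100:300,150:470])
```

```text
t 16.35 p [0.5934 0.042  0.1362] r [-3.141  0.138  2.919] F [ 3.6 -1.4 -2.8] w 0.0237 ff 51.0 q [ 0.38  0.66 -0.82  1.85  0.77  0.83  0.51]
grasp in box [-0.0332  0.001   0.1551] beta 82.1
[-0.28 -0.   -0.46] [-0.     0.042 -0.   ]
[-0.59 -0.   -0.91] [-0.     0.084 -0.   ]
[-0.91 -0.   -1.34] [-0.     0.126 -0.   ]
[-1.24 -0.   -1.76] [-0.     0.168 -0.   ]
[-1.6  -0.   -2.16] [-0.    0.21 -0.  ]
```

View pics/s5.png

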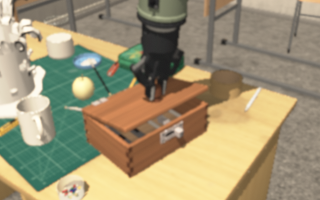

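The lid is up about 12°, with the knob in the fingers near (155,90) in the crop. I'll continue along the arc.

play_rows(
  motion=[
    [-0.28,0,-0.46,0,0.042,0,-1],
    [-0.59,0,-0.9,0,0.084,0,-1],
    [-0.91,0,-1.33,0,0.126,0,-1],
    [-1.25,0,-1.75,0,0.168,0,-1],
    [-1.6,0,-2.16,0,0.21,0,-1],
  ],
)

```text
clock: 16.9
position: [0.6058, 0.0392, 0.1598]
tool_rot: [-3.14, -0.072, 2.919]
force: [-1.3, 0.5, -0.7]
grip_width: 0.0237
finger_force: 51.6
```

Run:
```python
from h import *
st(); arc(.042,5)
```

```text
t 16.9 p [0.6058 0.0392 0.1598] r [-3.14  -0.072  2.919] F [-1.3  0.5 -0.7] w 0.0237 ff 51.6 q [ 0.4   0.76 -0.88  1.62  0.58  1.13  0.72]
grasp in box [-0.0166  0.0011  0.1788] beta 94.1
[-0.28 -0.   -0.46] [-0.     0.042 -0.   ]
[-0.58 -0.   -0.91] [-0.     0.084 -0.   ]
[-0.9  -0.   -1.34] [-0.     0.126 -0.   ]
[-1.24 -0.   -1.76] [-0.     0.168 -0.   ]
[-1.6  -0.   -2.17] [-0.    0.21 -0.  ]
```

play_rows(
  motion=[
    [-0.28,0,-0.46,0,0.042,0,-1],
    [-0.59,0,-0.9,0,0.084,0,-1],
    [-0.91,0,-1.33,0,0.126,0,-1],
    [-1.25,0,-1.75,0,0.168,0,-1],
    [-1.6,0,-2.16,0,0.21,0,-1],
  ],
)

```text
clock: 17.4
position: [0.6229, 0.0353, 0.1805]
tool_rot: [-3.14, -0.282, 2.919]
force: [-4.2, -0.0, 3.2]
grip_width: 0.0235
finger_force: 51.8
```

play_rows(
  motion=[
    [-0.28,0,-0.46,0,0.042,0,-1],
    [-0.59,0,-0.9,0,0.084,0,-1],
    [-0.91,0,-1.33,0,0.126,0,-1],
    [-1.25,0,-1.75,0,0.168,0,-1],
    [-1.6,0,-2.16,0,0.21,0,-1],
  ],
)

```text
clock: 17.9
position: [0.6439, 0.0305, 0.1971]
tool_rot: [-3.14, -0.492, 2.918]
force: [-3.3, 0.0, 5.1]
grip_width: 0.0236
finger_force: 52.0
```

```bash
cat >> h.py <<'E'
def ang():
    s=observe(); R0=Ro.from_euler('xyz',s['tool_rot']).as_matrix(); g=s['position']-.019*R0[:,2]-box(H)
    a=np.arctan2(g[2],-(g@bx)); print('lid deg by grip',np.degrees(a-np.arctan2(38,133)).round(1),'r',np.hypot(g[2],g@bx).round(4))
E
python3 - <<'E'
from h import *
st(); ang(); arc(.042,5)
E
```

```text
t 17.9 p [0.6439 0.0305 0.1971] r [-3.14  -0.492  2.918] F [-3.3  0.   5.1] w 0.0236 ff 52.0 q [ 0.3   1.   -0.85  1.08  0.41  1.73  0.91]
grasp in box [0.0302 0.0011 0.2139] beta 118.2
lid deg by grip 49.5 r 0.1394
[-0.28 -0.   -0.46] [-0.     0.042 -0.   ]
[-0.59 -0.   -0.91] [-0.     0.084 -0.   ]
[-0.91 -0.   -1.34] [-0.     0.126 -0.   ]
[-1.25 -0.   -1.76] [-0.     0.168 -0.   ]
[-1.61 -0.   -2.17] [-0.    0.21 -0.  ]
```

play_rows(
  motion=[
    [-0.27,0,-0.41,0,0.018,0,-1],
    [-0.57,0,-0.79,0,0.036,0,-1],
    [-0.88,0,-1.17,0,0.054,0,-1],
    [-1.2,0,-1.53,0,0.072,0,-1],
    [-1.54,0,-1.88,0,0.09,0,-1],
  ],
)

```text
clock: 18.4
position: [0.6655, 0.0256, 0.2065]
tool_rot: [-3.14, -0.582, 2.919]
force: [-5.8, -0.2, 6.1]
grip_width: 0.0239
finger_force: 52.0
```

play_rows(
  motion=[
    [0,0,0,0,0,0,-1],
    [0,0,0,0,0,0,-1],
    [0,0,0,0,0,0,-1],
    [0,0,0,0,0,0,-1],
    [0,0,0,0,0,0,-1],
  ],
)

```text
clock: 18.9
position: [0.6655, 0.0256, 0.2065]
tool_rot: [-3.14, -0.581, 2.918]
force: [-5.3, -0.3, 8.8]
grip_width: 0.0239
finger_force: 52.2
```

Run:
```python
from h import *
st(); ang(); B=np.stack([bx,by,bz],1)
for n in('scene','side'):
    im,W=cloud(n); np.save(n+'9.npy',W); save(n+'9',im)
    Q=((W-O)@B).reshape(-1,3)-H
    # front face of lid in the plane coords: points away from gripper
    for s in (-1,1):
        m=(s*Q[:,1]>.07)&(s*Q[:,1]<.115)&(Q[:,2]>.03)&(Q[:,2]<.2)&(abs(Q[:,0])<.15)
        if m.sum()>30: print(n,s,m.sum(),'slope deg',np.degrees(np.arctan(abs(np.polyfit(Q[m,2],Q[m,0],1)[0]))).round(1),'max r',np.hypot(Q[m,0],Q[m,2]).max().round(3), Q[m].mean(0).round(3))
Wa=np.load('scene0.npy'); Wb=np.load('scene9.npy')
for nm,(u,v) in dict(tub=(210,249),eraser=(239,292),tape=(405,180),pen=(425,204)).items(): print(nm,Wa[v,u].round(4),Wb[v,u].round(4))
```

```text
t 18.9 p [0.6655 0.0256 0.2065] r [-3.14  -0.581  2.918] F [-5.3 -0.3  8.8] w 0.0239 ff 52.2 q [ 0.24  1.07 -0.81  0.88  0.38  1.89  0.96]
grasp in box [0.0537 0.0011 0.2223] beta 123.3
lid deg by grip 59.9 r 0.1396
scene -1 496 slope deg 28.7 max r 0.179 [-0.064 -0.091  0.105]
scene 1 587 slope deg 28.9 max r 0.18 [-0.064  0.093  0.104]
side -1 439 slope deg 28.6 max r 0.177 [-0.065 -0.088  0.101]
side 1 660 slope deg 28.7 max r 0.177 [-0.065  0.094  0.102]
tub [0.6397 0.2746 0.0121] [0.6385 0.2749 0.0134]
eraser [0.4895 0.2695 0.0139] [0.4907 0.2692 0.0122]
tape [ 0.5859 -0.3012  0.0015] [ 0.5863 -0.3017  0.0011]
pen [ 0.4727 -0.2655  0.009 ] [ 0.4729 -0.2657  0.0088]
```

View pics/side9.png

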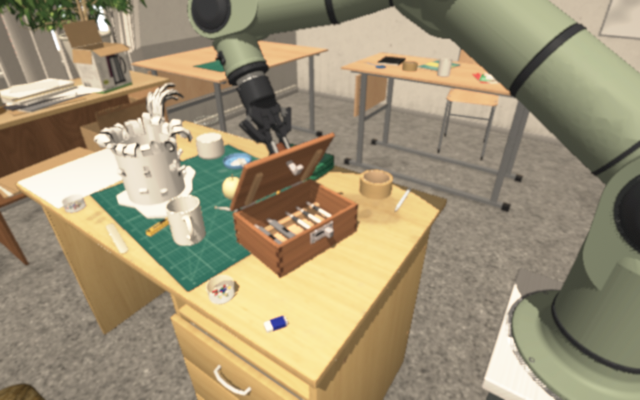

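The side view shows the lid open at about 60–61° (lid around (285,165)), the knob still gripped, and the tub, eraser, tape and pen where they were. Handing in.

```bash
python3 -c "
from h import *
print(bot.job_done())"
```

```text
the job is handed in; nothing more can be done
None
```

The job is handed in: a gentle tug showed the lid was caught, so I let go, slid the catch fully right, and raised the lid to about 60° by its knob, where the arm still holds it; the tub, eraser, tape and pen have not moved.

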